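Close a small split mould on its dowels and hold it shut

ROBOT

A 6-joint arm with a two-finger parallel gripper is mounted at the origin on a cart in front of the work surface, level with it; the furniture and walls round the work are solid. World frame = base frame: x ahead of the robot, y to its left, z up, the work surface at z = 0. Lengths are in m, angles in rad, forces in N, time in s.
With the tool pointing down it reaches from about 0.35 to 0.975 m from the base axis. Payload 4.9 kg.
Tool frame: the origin (TCP) lies at the very end of the fingers, on their centre line; the grasp point (between the pads) lies 19 mm behind it; z points along the fingers, y is the line along which they close (so a half turn about z gives the same grasp; the last joint's range is limited). The gripper opens to 85 mm and grips with 20 to 120 N. Pads are 22 mm wide; open, the fingers measure 114 mm over their backs; the gripper's body (76 mm by 85 mm) begins 54 mm behind the grasp point. The pads swing forward as they close: fully open they stand 13 mm farther back than shut.
Start: joints at [-1.37, 0.053, 1.613, -0, 1.476, -0.119], TCP at [0.196, -0.593, 0.231] pointing down, gripper open.
Joint ranges: [-3.01, 3.01], [-1.01, 2.22], [0.06, 2.58], [-1.02, 4.17], [0.09, 2.62], [-3.14, 3.14]. Speed limits (rad/s): [2.57, 2.57, 3.14, 3.14, 3.14, 3.14].

INTERFACE

Orientations are given as a unit quaternion [w, x, y, z].
In Python, from plant import state, optics, ticket, nets gives the robot as it stands. The module is installed in compiled form; this text tells all that it offers.
- The arm moves only by the shell command python3 -m inch 'ROWS' [OPENING]. ROWS is JSON, a list of rows, each an object of numbers: "dx", "dy", "dz": the shift along the tool's x, y, z as a fraction of full scale; "rx", "ry", "rz": the turn, a rotation vector about the tool's x, y, z as a fraction of full scale. In form: [{"dx": .., "dy": .., "dz": .., "rx": .., "ry": .., "rz": ..}, ...]. A call has 1 to 5 rows; each row is the pose to reach, as a shift and turn from the pose commanded when the call began, along the tool's axes at that moment; what a row does not reach only later rows make up. Full scale, the value 1, is 0.8 m for a shift and 1.5 rad for a turn. A row lasts 1/10 s, in which the tool goes at most 50 mm and 8.59 degrees, less where a joint would pass 70% of its speed; a pose out of reach is approached as far as the arm can. A call with a number of a shift or a turn outside -1 to 1 is refused whole. A call with a gripper value outside its range is refused whole. OPENING is the opening, from -1 (shut) to 1 (fully open), set as the call begins (- or left out, the last holds). The fingers move at their own pace and stop on an object; the grip force is fixed at half the most. Time passes only in rows, so rows that repeat a pose let the fingers close. It gives the time, the measured TCP pose, the force, the opening and the grip force at its end, in the units of the state.
- state(): the state, without advancing time (a new reading comes with each control period).
- optics.grab_frame(name): name is "scene" or "top" or "wrist"; returns the picture (384x512x3 uint8, red, green, blue); there is no depth.
- optics.camera_info(name): a dict with "fx", "fy", "cx", "cy" (pixels), "R" (3x3) and "t" (3): a world point X has camera coordinates R X + t. Camera axes: x right, y down, z forward; pixel columns grow to the right and rows downward; lengths in m; the calibration is good to about 2 mm. The wrist camera is an equidistant fisheye: a pixel r from the principal point sees the ray r / f radians off the axis. A picture is of the moment at which its call begins: read the wrist's pose just before it. camera_info takes no time and is no camera call; for the wrist camera it gives the pose at the moment of the call.
- ticket.job_done(): hands the job in; it is judged then, once.
Trained networks look in the newest picture that a camera, given by its name, has taken for a name from the list of things; names that differ only in an ending like _2 or _b are one class to them, and where a whole thing is asked for, a point or a joint stands for the part that bears it (a point fixed in the world has none). Each returns a list of dicts, best first, with "confidence" (0 to 1); they miss things now and then, are a little off and sometimes report something else, mostly with a low value. They report only what shows in the picture. A call takes as long as a camera call.
- nets.boxes_of(camera, name): "bbox" ([centre column, centre row, width, height] in pixels, round what is visible of it).
- nets.outline_of(camera, name): "pixels" (384x512 bool, what is visible of it) and "bbox" ([centre column, centre row, width, height] in pixels, round what is visible of it).
The state is a dict: "time": time; "joint_pos": joint angles; "joint_vel": joint speeds; "joint_efforts": joint torques, N m; "tool_pos": TCP position; "tool_rot": TCP orientation; "contact_force": force on the tool from outside, world axes, zero at the start; "ft_torque": the same for the moment, N m; "gripper_width": opening from 0.0 (shut) to 1.0 (fully open); "grasp_force": force on a finger pad.
Only numpy, scipy, OpenCV 4.12 (cv2) and the standard library are available. Lean on these libraries where they do the work, as an engineer would, in place of code of your own. Each camera call takes 0.05 s, during which the arm holds its last target. There are 200 camera calls.

TASK

Pull the loose upper mould half straight up off its storage rail, out of the two sprung roller catches, and fit it onto the two dowels of the lower half that is bolted to the base plate: big bore over the big dowel, small bore over the small one. Press it fully home against the sprung ejector pins and finish while still gripping it and holding the halves pressed together with no gap, ready to be tack-welded; do not let go. Leave the tools and parts lying around where they are.

Things in the scene. Friction and masses are not known exactly. Their poses are not given: they have to be found in the camera images.
- mould_top: loose upper mould half: plain aluminium block 44 (x) x 76 (y) x 36 (z) mm, about 0.3 kg, two bores right through it on its long centre line. Origin at the centre of its underside, z up. Both end faces (y = +-38 mm) have a slot 4 mm deep, 6 to 18 mm above the underside, for the rail's rollers. The long sides (x = +-22 mm) are flat and free for gripping from above
- rail: storage rail, fixed to the table: dark plate 44 (x) x 150 (y) x 8 mm with a steel rail 26 mm wide along y, its top 22 mm above the origin (centre of the plate's underside). The upper half stands on it, centred, with the same x, y, z axes; its top face is then 58 mm above the table
- big_bore (a point): centre of the mouth of the 13.5 mm bore in the underside of the upper half, at y = +22 mm of it
- small_bore (a point): centre of the mouth of the 9.5 mm bore in the underside of the upper half, at y = -22 mm of it
- mould_base: lower mould half, fixed to the table: steel plate 60 (x) x 112 (y) x 10 mm with an aluminium block 44 x 76 mm, whose flat top (parting face) is 34 mm above the origin (centre of the plate's underside). Two dowels stand on the face, on the long centre line. Closed, the upper half lies on it with the same x, y, z axes; at the start the two are turned within 45 degrees of each other
- parting_face (a point): centre of the parting face of the lower half; the centre of the upper half's underside lies here when closed
- big_dowel (a point): foot of the 12 mm dowel, on the parting face at y = +22 mm; both dowels are 21 mm high, tapering over the uppermost 7 mm by 3 mm in radius
- small_dowel (a point): foot of the 8 mm dowel, on the parting face at y = -22 mm
- ejector (a joint): four 6 mm ejector pins between the dowels, moving up and down together on a spring: 0 = standing 6 mm proud of the parting face, 0.006 m = pressed flush. They push up with 7 N at 0 and 10 N when flush, so they lift the upper half 6 mm open again if it is not held down
- hex_key: bystander, black hex key 23 x 80 x 5 mm lying flat; origin at the centre of its underside
- tweezers: bystander, steel tweezers 45 x 116 x 7 mm; origin at the centre of the underside
- gauge_block: bystander, steel block with six holes, 66 x 84 x 26 mm; origin at the centre of the underside
- collet: bystander, steel collet 26 mm in diameter, 34 mm high, standing; origin at the centre of the underside
- catch_point (a point): axis of the brass roller (10 mm diameter, 34 mm up) at the rail's +y end; its twin is at -y. Springs push both 2.5 mm into the half's slots. Lifting the half straight up by some 12 mm forces the rollers aside; this takes about 10 N besides the weight, then it is free. The roller housings behind, 51 to 73 mm from the rail's centre, are 44 mm high

How it is judged:
On the way, in this order (a step that is already met when the one before it is completed fails the run):
1. the upper half is pulled up off the rail and out of its catches, in the gripper (z of mould_top in the frame of rail above 0.045 m and contact force between the fingers and mould_top above 1 N), for 0.1 s.
2. both bores are over their dowels (horizontal distance between big_bore and big_dowel below 0.003 m and horizontal distance between small_bore and small_dowel below 0.003 m and z of mould_top in the frame of parting_face below 0.014 m), for 0.1 s.
At the end, for the whole second after the job is handed in: the upper half is on both dowels the right way round (each bore within 2 mm of its dowel), level, pressed home so that the gap at both bores is under 1.5 mm with the ejector pins pushed in, at rest, and the gripper still holds it so (finger contact over 2 N) (horizontal distance between big_bore and big_dowel below 0.002 m and horizontal distance between small_bore and small_dowel below 0.002 m and z of each of big_bore, small_bore in the frame of parting_face below 0.0015 m and angle between mould_top's own z axis and vertical below 0.04 rad and value of joint ejector above 0.0045 m and linear speed of mould_top below 0.01 m/s and contact force between the fingers and mould_top above 2 N); the arm keeps its last pose, push and grip.
It fails at once if a bystander is shifted by more than 25 mm (distance of any of hex_key, tweezers, gauge_block, collet from where it was at the start of the episode above 0.025 m).
It also fails if it takes over 38 s, if anything falls off the work surface, if the arm or the gripper's body presses on something with over 40 N, if the wrist force passes 120 N, or if a joint passes its speed limit or range.

## Working session

There is one attempt and no reset: what is moved stays moved. The work goes in short steps, Python scripts to look and compute and a shell command to move; the robot and the scene stay as the last step left them, time stands still between calls to the robot, and variables do not carry over. Pictures are saved under pics/ and viewed, at most 10 in all, crops included, and the job is handed in when it is done.

```bash
mkdir -p pics; cat > h.py <<'E'
import numpy as np,cv2
from plant import state,optics,ticket,nets
def px(cam,X):
    c=optics.camera_info(cam);P=np.asarray(c["R"])@np.asarray(X,float)+np.asarray(c["t"])
    return np.array([c["fx"]*P[0]/P[2]+c["cx"],c["fy"]*P[1]/P[2]+c["cy"]])
def plane(cam,p,z):
    c=optics.camera_info(cam);R=np.asarray(c["R"]);o=-R.T@np.asarray(c["t"])
    d=R.T@np.array([(p[0]-c["cx"])/c["fx"],(p[1]-c["cy"])/c["fy"],1]);return o+d*(z-o[2])/d[2]
E
python3 - <<'E'
from h import *
np.set_printoptions(precision=4,suppress=True)
print(state())
for c in("scene","top"):
    im=optics.grab_frame(c);cv2.imwrite(f"pics/{c}0.png",cv2.resize(im[:,:,::-1],(800,600),interpolation=cv2.INTER_CUBIC))
    i=optics.camera_info(c);print(c,i["fx"],-np.asarray(i["R"]).T@i["t"])
    for n in("mould_top","rail","mould_base","collet"):
        for d in nets.outline_of(c,n)[:2]:
            r=cv2.minAreaRect(np.argwhere(d["pixels"])[:,::-1].astype(np.float32));print(n,round(d["confidence"],2),np.round(d["bbox"],1),np.round(cv2.boxPoints(r),1).tolist())
E
```

```text
{'time': 0.0, 'joint_pos': array([-1.37  ,  0.0533,  1.6143, -0.    ,  1.476 , -0.119 ]), 'joint_vel': array([-0.0008,  0.0009,  0.0013,  0.001 ,  0.0011, -0.    ]), 'joint_efforts': array([  0.001 , -39.3681, -37.0177,  -0.0002,   0.007 ,   0.    ]), 'tool_pos': array([ 0.1963, -0.5927,  0.2301]), 'tool_rot': array([-0.001 ,  0.9872,  0.1592, -0.    ]), 'contact_force': array([-0.037 ,  0.0911, -0.2163]), 'ft_torque': array([-0.0085, -0.0116, -0.0154]), 'grasp_force': 0.0, 'gripper_width': 0.9963679673444096}
scene 471.410857062611 [-0.327   0.5971  0.6127]
mould_top 0.69 [267.1 224.   37.5  25.6] [[247.0, 214.8000030517578], [282.8999938964844, 207.60000610351562], [287.5, 230.6999969482422], [251.60000610351562, 237.89999389648438]]
rail 0.56 [266.6 231.4  66.3  36.1] [[231.39999389648438, 224.5], [296.1000061035156, 212.89999389648438], [300.3999938964844, 237.0], [235.6999969482422, 248.6999969482422]]
rail 0.39 [344.5 210.9  18.7   8. ] [[333.5, 208.39999389648438], [336.20001220703125, 203.60000610351562], [352.6000061035156, 212.89999389648438], [349.79998779296875, 217.80000
[... 292 characters left out ...]
]
top 482.0203062510485 [0.4057 0.0733 0.9705]
mould_top 0.91 [238.4 252.3  47.7  28.1] [[214.5, 257.5], [221.10000610351562, 233.5], [260.70001220703125, 244.3000030517578], [254.1999969482422, 268.29998779296875]]
rail 0.47 [121.2 253.2   6.8   3.7] [[118.0, 254.0], [118.0, 252.0], [123.0, 252.0], [123.0, 254.0]]
mould_base 0.85 [265.4 175.6  59.9  38.1] [[234.60000610351562, 188.0], [237.3000030517578, 158.6999969482422], [292.29998779296875, 163.6999969482422], [289.6000061035156, 193.0]]
collet 0.67 [344.9 159.4  17.1  12.9] [[338.6000061035156, 155.1999969482422], [350.6000061035156, 149.1999969482422], [355.79998779296875, 159.60000610351562], [343.79998779296875, 165.60000610351562]]
```

View pics/top0.png

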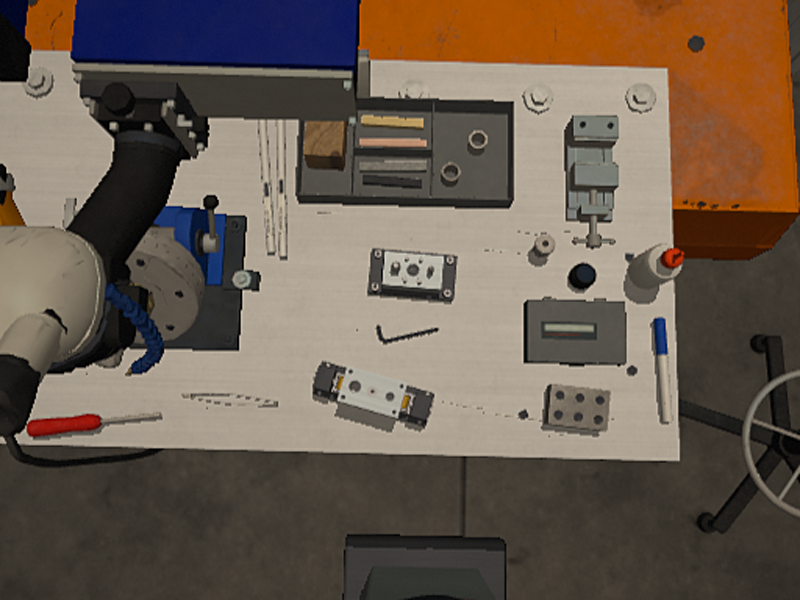

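View pics/scene0.png

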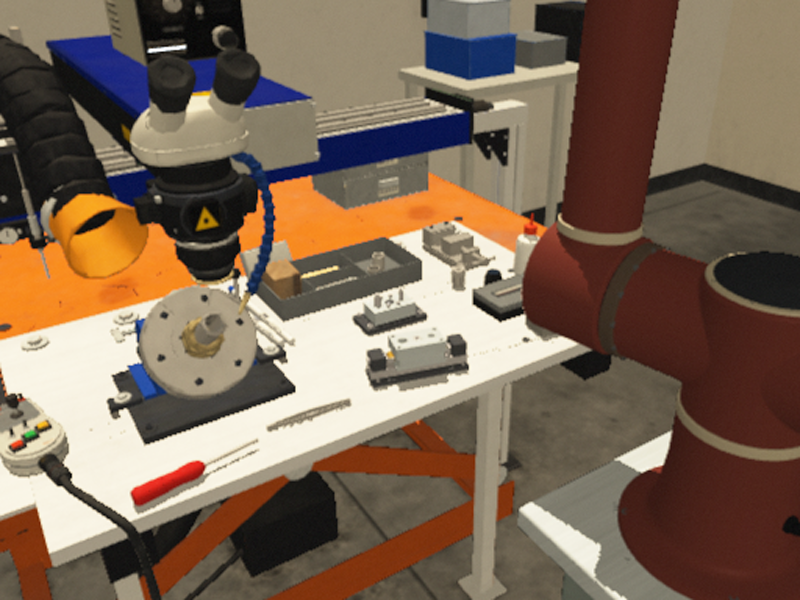

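```bash
python3 - <<'E'
from h import *
np.set_printoptions(precision=4,suppress=True)
im=cv2.imread("pics/top0.png")
M=[[1.,0,0],[0,1,0]]
c=im[210:440,330:570];cv2.imwrite("pics/topc.png",cv2.resize(c,(626,600),interpolation=cv2.INTER_CUBIC))
i=optics.camera_info("top");print(i)
for q in([214.5,257.5],[221.1,233.5],[260.7,244.3],[254.2,268.3],[238,252],):print(plane("top",q,.058))
for q in([234.6,188],[237.3,158.7],[292.3,163.7],[289.6,193]):print(plane("top",q,.01))
print({k:np.round(v,4).tolist() for k,v in optics.camera_info("wrist").items()})
E
```

```text
{'fx': 482.0203062510485, 'fy': 482.0203062510485, 'cx': 257.5863141573809, 'cy': 198.16090441624223, 'R': array([[ 0.025 , -0.9996,  0.0097],
       [-0.9874, -0.0263, -0.1558],
       [ 0.156 , -0.0057, -0.9877]]), 't': array([0.0537, 0.5537, 0.8957])}
[0.4348 0.1461 0.058 ]
[0.4802 0.1354 0.058 ]
[0.4618 0.0599 0.058 ]
[0.4166 0.071  0.058 ]
[0.4462 0.1023 0.058 ]
[0.5769 0.1147 0.01  ]
[0.6378 0.1112 0.01  ]
[ 0.6304 -0.0013  0.01  ]
[0.5696 0.0033 0.01  ]
{'fx': 297.3186, 'fy': 297.3186, 'cx': 254.3359, 'cy': 189.0697, 'R': [[0.3149, -0.9491, -0.0006], [-0.8987, -0.2984, 0.3214], [-0.3053, -0.1007, -0.9469]], 't': [-0.6242, -0.0412, 0.3816]}
```

View pics/topc.png

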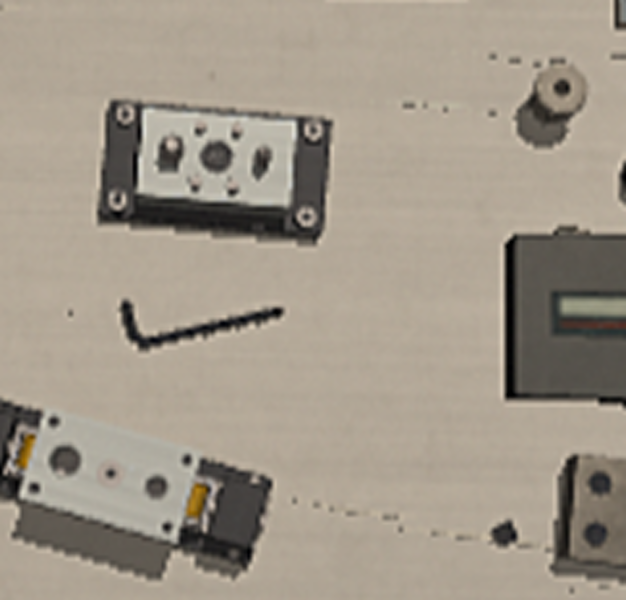

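The top view shows the loose half on the rail at about (373,392)/800x600, with its big bore on the left (+y). The lower half is at (413,270), with its big dowel also on the left, and the hex key lies between them at (405,333). In the scene view the path from the start pose is clear at z = 0.23.

```bash
python3 -m inch '[{"dx":0.572,"dy":-0.726},{"dx":0.572,"dy":-0.726},{"dx":0.572,"dy":-0.726},{"dx":0.572,"dy":-0.726},{"dx":0.572,"dy":-0.726}]' 1
python3 - <<'E'
from h import *
for n,u in dict(bb=(65,460),sb=(156,487),c0=(47,412),c1=(200,460),c2=(180,543),c3=(20,497)).items():
    print(n,np.round(plane("top",np.array([330+u[0]/2.608,210+u[1]/2.608])/1.5625,.058),4))
for n,u in dict(b0=(142,107),b1=(300,122),b2=(293,207),b3=(137,193)).items():
    print(n,np.round(plane("top",np.array([330+u[0]/2.608,210+u[1]/2.608])/1.5625,.034),4))
E
```

```text
bb [0.4545 0.123  0.058 ]
sb [0.4432 0.0806 0.058 ]
c0 [0.4765 0.1321 0.058 ]
c1 [0.4561 0.0606 0.058 ]
c2 [0.4179 0.0689 0.058 ]
c3 [0.437  0.1432 0.058 ]
b0 [0.6285 0.0927 0.034 ]
b1 [0.6231 0.0154 0.034 ]
b2 [0.5808 0.0181 0.034 ]
b3 [0.5857 0.0939 0.034 ]validation failed for argument at $[0]...
```

```bash
python3 -m inch '[{"dx":0.572,"dy":-0.726,"dz":0,"rx":0,"ry":0,"rz":0},{"dx":0.572,"dy":-0.726,"dz":0,"rx":0,"ry":0,"rz":0},{"dx":0.572,"dy":-0.726,"dz":0,"rx":0,"ry":0,"rz":0},{"dx":0.572,"dy":-0.726,"dz":0,"rx":0,"ry":0,"rz":0},{"dx":0.572,"dy":-0.726,"dz":0,"rx":0,"ry":0,"rz":0}]' 1
```

```text
time: 1.0
tool_pos: [0.2819, -0.3565, 0.2314]
tool_rot: [0.0, 0.987, 0.159, 0.0]
contact_force: [1.2, -0.0, 0.6]
gripper_width: 0.998
grasp_force: 0.0
```

```bash
python3 -m inch '[{"dx":0.378,"dy":-0.479,"dz":0,"rx":0,"ry":0,"rz":-0.1},{"dx":0.378,"dy":-0.479,"dz":0,"rx":0,"ry":0,"rz":-0.2},{"dx":0.378,"dy":-0.479,"dz":0,"rx":0,"ry":0,"rz":-0.3},{"dx":0.378,"dy":-0.479,"dz":0,"rx":0,"ry":0,"rz":-0.4},{"dx":0.378,"dy":-0.479,"dz":0,"rx":0,"ry":0,"rz":-0.5}]'
python3 - <<'E'
from h import *
from scipy.spatial.transform import Rotation as R
s=state();q=np.roll(s["tool_rot"],-1);Rm=R.from_quat(q).as_matrix();d=Rm.T@(np.array([.4485,.102,.16])-s["tool_pos"])
print(s["joint_pos"],d/.8,np.degrees(np.arctan2(Rm[1,1],Rm[0,1])))
E
```

```text
time: 1.5
tool_pos: [0.3672, -0.1214, 0.2317]
tool_rot: [0.001, 0.859, 0.512, 0.001]
contact_force: [1.8, -0.1, -0.4]
gripper_width: 1.001
grasp_force: 0.0
[-5.12458590e-01 -5.76861032e-01  2.12875157e+00  6.35372936e-05
  1.58778339e+00 -1.69388009e-02] [ 0.29401056 -0.04358065  0.08960937] -28.391128938934706
```

```bash
python3 -m inch '[{"dx":0.294,"dy":-0.0435,"dz":0,"rx":0,"ry":0,"rz":-0.08},{"dx":0.294,"dy":-0.0435,"dz":0.0,"rx":0,"ry":0,"rz":-0.162},{"dx":0.294,"dy":-0.0435,"dz":0,"rx":0,"ry":0,"rz":-0.162},{"dx":0.294,"dy":-0.0435,"dz":0.04,"rx":0,"ry":0,"rz":-0.162},{"dx":0.294,"dy":-0.0435,"dz":0.06,"rx":0,"ry":0,"rz":-0.162}]'
python3 - <<'E'
from h import *
print(state()["tool_pos"])
i=optics.camera_info("wrist");im=optics.grab_frame("wrist")
K=np.array([[i["fx"],0,i["cx"]],[0,i["fy"],i["cy"]],[0,0,1]])
cv2.imwrite("pics/w1.png",cv2.resize(im[:,:,::-1],(800,600),interpolation=cv2.INTER_CUBIC))
for n in("mould_top","mould_base","rail"):
    for d in nets.outline_of("wrist",n)[:1]: print(n,d["confidence"],d["bbox"])
E
```

```text
time: 2.0
tool_pos: [0.4514, 0.1016, 0.1867]
tool_rot: [0.002, 0.792, 0.611, 0.003]
contact_force: [0.9, -1.0, 0.2]
gripper_width: 1.0
grasp_force: 0.0
[0.4514165  0.10162633 0.18667269]
mould_top 0.72 [251.3, 174.8, 45.1, 83.5]
rail 0.82 [253.0, 170.3, 43.4, 145.6]
```

View pics/w1.png

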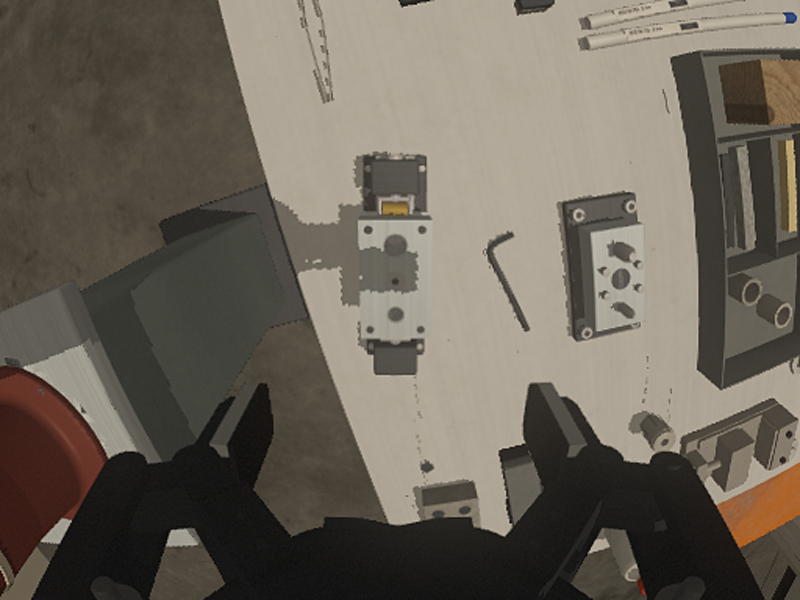

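The wrist view shows the half at (395,280), big bore up, and the base at (608,265) with both dowels visible. I'll rectify both onto their planes for an exact reading.

```bash
cat >> h.py <<'E'
def fish(i,X):
    P=np.asarray(X,float)@np.asarray(i["R"]).T+i["t"];r=np.hypot(P[...,0],P[...,1]);k=np.arctan2(r,P[...,2])/np.maximum(r,1e-9)
    return i["fx"]*P[...,0]*k+i["cx"],i["fy"]*P[...,1]*k+i["cy"]
def rect(im,i,c,yaw,z,half=.06,s=5000):
    "view of the plane z round c: right = local +y*-1.. columns: local y (left=+), rows: local x (up=+)"
    n=int(2*half*s);v,u=np.mgrid[0:n,0:n];ly=half-(u+.5)/s;lx=half-(v+.5)/s
    X=np.stack([c[0]+np.cos(yaw)*lx-np.sin(yaw)*ly,c[1]+np.sin(yaw)*lx+np.cos(yaw)*ly,0*lx+z],-1)
    a,b=fish(i,X);return cv2.remap(im,a.astype(np.float32),b.astype(np.float32),cv2.INTER_CUBIC)
E
python3 - <<'E'
from h import *
for k in range(3):optics.grab_frame("wrist")
i=optics.camera_info("wrist");s=state();im=optics.grab_frame("wrist")
np.savez("w2.npz",im=im,**{k:np.asarray(v) for k,v in i.items()});print(s["tool_pos"],s["tool_rot"])
a=rect(im,i,(.4485,.102),np.radians(-14.5),.058,.05,4000);b=rect(im,i,(.6045,.055),np.radians(-4),.034,.05,4000)
cv2.imwrite("pics/r2.png",np.hstack([a,b])[:,:,::-1])
E
```

```text
[0.44969312 0.09798314 0.18537245] [0.00079893 0.79268145 0.60963485 0.00090817]
```

View pics/r2.png

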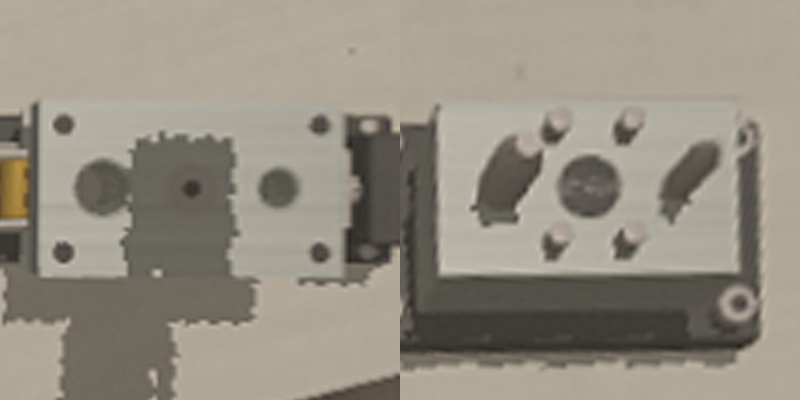

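```bash
python3 -m inch '[{"dx":0.006,"dy":0,"dz":0.05,"rx":0,"ry":0,"rz":-0.004},{"dx":0.006,"dy":0,"dz":0.1,"rx":0,"ry":0,"rz":-0.004},{"dx":0.006,"dy":0,"dz":0.145,"rx":0,"ry":0,"rz":-0.004},{"dx":0.006,"dy":0,"dz":0.18,"rx":0,"ry":0,"rz":-0.004},{"dx":0.006,"dy":0,"dz":0.2,"rx":0,"ry":0,"rz":-0.004}]' 1
python3 -m inch '[{"dx":0,"dy":0,"dz":0,"rx":0,"ry":0,"rz":0},{"dx":0,"dy":0,"dz":0,"rx":0,"ry":0,"rz":0},{"dx":0,"dy":0,"dz":0,"rx":0,"ry":0,"rz":0},{"dx":0,"dy":0,"dz":0,"rx":0,"ry":0,"rz":0}]'
python3 -m inch '[{"dx":0,"dy":0,"dz":0,"rx":0,"ry":0,"rz":0},{"dx":0,"dy":0,"dz":0,"rx":0,"ry":0,"rz":0},{"dx":0,"dy":0,"dz":0,"rx":0,"ry":0,"rz":0},{"dx":0,"dy":0,"dz":0,"rx":0,"ry":0,"rz":0},{"dx":0,"dy":0,"dz":0,"rx":0,"ry":0,"rz":0}]' -1
```

```text
time: 2.9
tool_pos: [0.4493, 0.1023, 0.0224]
tool_rot: [-0.0, 0.791, 0.612, -0.001]
contact_force: [-0.7, -0.1, 0.3]
gripper_width: 1.002
grasp_force: 0.0
time: 3.3
tool_pos: [0.4518, 0.1034, 0.0258]
tool_rot: [0.001, 0.79, 0.612, 0.001]
contact_force: [0.5, 0.5, -0.7]
gripper_width: 0.997
grasp_force: 0.0
time: 3.8
tool_pos: [0.4508, 0.1036, 0.0245]
tool_rot: [0.0, 0.79, 0.613, 0.0]
contact_force: [-0.1, -0.3, 3.2]
gripper_width: 0.509
grasp_force: 62.4
```

```bash
python3 -m inch '[{"dx":0,"dy":0,"dz":-0.01,"rx":0,"ry":0,"rz":0},{"dx":0,"dy":0,"dz":-0.025,"rx":0,"ry":0,"rz":0},{"dx":0,"dy":0,"dz":-0.05,"rx":0,"ry":0,"rz":0},{"dx":0,"dy":0,"dz":-0.08,"rx":0,"ry":0,"rz":0},{"dx":0,"dy":0,"dz":-0.1,"rx":0,"ry":0,"rz":0}]'
python3 -m inch '[{"dx":0,"dy":0,"dz":0,"rx":0,"ry":0,"rz":0},{"dx":0,"dy":0,"dz":0,"rx":0,"ry":0,"rz":0},{"dx":0,"dy":0,"dz":0,"rx":0,"ry":0,"rz":0},{"dx":0,"dy":0,"dz":0,"rx":0,"ry":0,"rz":0}]'
python3 - <<'E'
from h import *
T=[]
for k in range(6):
    i=optics.camera_info("wrist");s=state();im=optics.grab_frame("wrist");T.append(np.r_[s["tool_pos"],s["tool_rot"]])
print(np.round(T,4),np.mean(T,0),s["contact_force"])
np.savez("w3.npz",im=im,**{k:np.asarray(v) for k,v in i.items()})
z=np.mean(T,0)[2]-.0247+.058
a=rect(im,i,(.4505,.1035),np.radians(-14.5),z,.05,4000);b=rect(im,i,(.6075,.0575),np.radians(-4),.034,.05,4000)
cv2.imwrite("pics/r3.png",np.hstack([a,b])[:,:,::-1])
E
```

```text
time: 4.3
tool_pos: [0.4504, 0.1036, 0.106]
tool_rot: [0.0, 0.79, 0.613, 0.0]
contact_force: [0.9, 0.7, -2.9]
gripper_width: 0.501
grasp_force: 64.4
time: 4.7
tool_pos: [0.4492, 0.1035, 0.1026]
tool_rot: [-0.001, 0.79, 0.613, -0.001]
contact_force: [0.5, -0.3, -2.7]
gripper_width: 0.507
grasp_force: 64.5
[[ 4.492e-01  1.035e-01  1.026e-01 -8.000e-04  7.904e-01  6.126e-01
  -1.200e-03]
 [ 4.493e-01  1.035e-01  1.027e-01 -7.000e-04  7.904e-01  6.126e-01
  -1.100e-03]
 [ 4.496e-01  1.035e-01  1.029e-01 -6.000e-04  7.904e-01  6.126e-01
  -9.000e-04]
 [ 4.497e-01  1.035e-01  1.031e-01 -5.000e-04  7.904e-01  6.126e-01
  -7.000e-04]
 [ 4.499e-01  1.035e-01  1.034e-01 -4.000e-04  7.904e-01  6.126e-01
  -5.000e-04]
 [ 4.500e-01  1.035e-01  1.036e-01 -3.000e-04  7.904e-01  6.126e-01
  -4.000e-04]] [ 4.49627701e-01  1.03492145e-01  1.03041889e-01 -5.35988336e-04
  7.90367032e-01  6.12632795e-01 -7.78337045e-04] [-0.231025    0.81608004 -2.82288333]
```

View pics/r3.png

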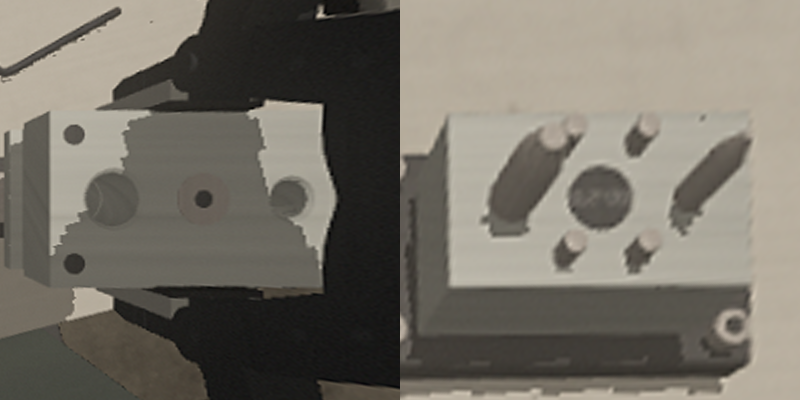

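The half hangs straight in the gripper: centre hole (203,198), bores (111,199) and (291,197). The base reads the same as before. Next, carry it over the base and turn by 10.5°.

```bash
python3 -m inch '[{"dx":-0.001,"dy":0.04,"dz":0,"rx":0,"ry":0,"rz":-0.03},{"dx":-0.003,"dy":0.09,"dz":0,"rx":0,"ry":0,"rz":-0.06},{"dx":-0.004,"dy":0.14,"dz":0,"rx":0,"ry":0,"rz":-0.09},{"dx":-0.006,"dy":0.18,"dz":0.01,"rx":0,"ry":0,"rz":-0.122},{"dx":-0.006,"dy":0.204,"dz":0.018,"rx":0,"ry":0,"rz":-0.122}]'
python3 -m inch '[{"dx":0,"dy":0,"dz":0,"rx":0,"ry":0,"rz":0},{"dx":0,"dy":0,"dz":0,"rx":0,"ry":0,"rz":0},{"dx":0,"dy":0,"dz":0,"rx":0,"ry":0,"rz":0},{"dx":0,"dy":0,"dz":0,"rx":0,"ry":0,"rz":0},{"dx":0,"dy":0,"dz":0,"rx":0,"ry":0,"rz":0}]'
python3 - <<'E'
from h import *
T=[]
for k in range(12):
    i=optics.camera_info("wrist");s=state();im=optics.grab_frame("wrist");T.append(np.r_[s["tool_pos"],s["tool_rot"]])
print(np.round(T[::3],4),np.mean(T,0),s["contact_force"],s["grasp_force"])
np.savez("w4.npz",im=im,**{k:np.asarray(v) for k,v in i.items()})
z=np.mean(T,0)[2]-.0247+.058
a=rect(im,i,(.6075,.058),np.radians(-4),z,.05,4000);b=rect(im,i,(.6075,.078),np.radians(-4),.034,.05,4000)
cv2.imwrite("pics/r4.png",np.hstack([a,b])[:,:,::-1])
E
```

```text
time: 5.5
tool_pos: [0.6096, 0.0572, 0.0895]
tool_rot: [0.001, 0.731, 0.682, 0.0]
contact_force: [-0.5, 0.4, -3.3]
gripper_width: 0.507
grasp_force: 64.2
time: 6.0
tool_pos: [0.6068, 0.0585, 0.09]
tool_rot: [0.0, 0.731, 0.682, 0.0]
contact_force: [0.0, -0.3, -2.4]
gripper_width: 0.505
grasp_force: 64.4
[[ 6.068e-01  5.850e-02  9.000e-02  2.000e-04  7.309e-01  6.825e-01
   2.000e-04]
 [ 6.070e-01  5.840e-02  8.990e-02  2.000e-04  7.310e-01  6.824e-01
   2.000e-04]
 [ 6.071e-01  5.820e-02  8.970e-02  0.000e+00  7.311e-01  6.823e-01
   1.000e-04]
 [ 6.071e-01  5.820e-02  8.960e-02 -0.000e+00  7.311e-01  6.823e-01
  -0.000e+00]] [6.07020849e-01 5.83016468e-02 8.97735212e-02 7.62621115e-05
 7.31027204e-01 6.82348295e-01 8.13076471e-05] [-0.51433196 -0.52472761 -3.38999248] 64.3547411262989
```

View pics/r4.png

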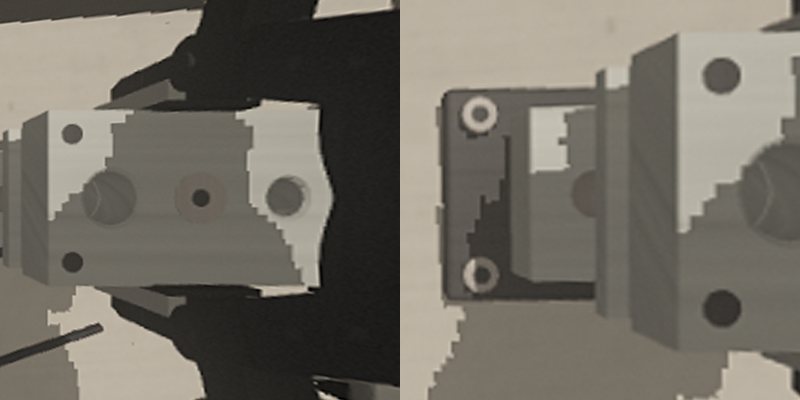

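The half (centre hole (200,198)) and the visible end of the base (edges at rows 106 and 281, left edge column 529) agree within about 0.5 mm. Descending with force checks.

```bash
python3 -m inch '[{"dx":0,"dy":-0.0005,"dz":0.015,"rx":0,"ry":0,"rz":0},{"dx":0,"dy":-0.0005,"dz":0.03,"rx":0,"ry":0,"rz":0},{"dx":0,"dy":-0.0005,"dz":0.038,"rx":0,"ry":0,"rz":0},{"dx":0,"dy":-0.0005,"dz":0.043,"rx":0,"ry":0,"rz":0},{"dx":0,"dy":-0.0005,"dz":0.046,"rx":0,"ry":0,"rz":0}]'
python3 -m inch '[{"dx":0,"dy":0,"dz":0,"rx":0,"ry":0,"rz":0},{"dx":0,"dy":0,"dz":0,"rx":0,"ry":0,"rz":0},{"dx":0,"dy":0,"dz":0.002,"rx":0,"ry":0,"rz":0},{"dx":0,"dy":0,"dz":0.004,"rx":0,"ry":0,"rz":0},{"dx":0,"dy":0,"dz":0.004,"rx":0,"ry":0,"rz":0}]'
```

```text
time: 7.1
tool_pos: [0.6063, 0.0582, 0.0518]
tool_rot: [-0.0, 0.731, 0.682, -0.0]
contact_force: [-0.6, 0.9, -3.4]
gripper_width: 0.502
grasp_force: 64.4
time: 7.6
tool_pos: [0.6066, 0.0582, 0.0494]
tool_rot: [-0.0, 0.731, 0.682, -0.0]
contact_force: [-0.7, -0.2, -3.5]
gripper_width: 0.507
grasp_force: 64.4
```

```bash
python3 -m inch '[{"dx":0,"dy":0,"dz":0.003,"rx":0,"ry":0,"rz":0},{"dx":0,"dy":0,"dz":0.006,"rx":0,"ry":0,"rz":0},{"dx":0,"dy":0,"dz":0.009,"rx":0,"ry":0,"rz":0},{"dx":0,"dy":0,"dz":0.009,"rx":0,"ry":0,"rz":0},{"dx":0,"dy":0,"dz":0.009,"rx":0,"ry":0,"rz":0}]'
python3 -m inch '[{"dx":0,"dy":0,"dz":0.003,"rx":0,"ry":0,"rz":0},{"dx":0,"dy":0,"dz":0.006,"rx":0,"ry":0,"rz":0},{"dx":0,"dy":0,"dz":0.008,"rx":0,"ry":0,"rz":0},{"dx":0,"dy":0,"dz":0.008,"rx":0,"ry":0,"rz":0},{"dx":0,"dy":0,"dz":0.008,"rx":0,"ry":0,"rz":0}]'
```

```text
time: 8.1
tool_pos: [0.6069, 0.0582, 0.0426]
tool_rot: [0.0, 0.731, 0.682, 0.0]
contact_force: [-1.3, -1.5, -1.4]
gripper_width: 0.503
grasp_force: 64.6
time: 8.6
tool_pos: [0.607, 0.0582, 0.037]
tool_rot: [0.0, 0.731, 0.682, 0.0]
contact_force: [-4.4, -1.0, 6.1]
gripper_width: 0.502
grasp_force: 65.2
```

```bash
python3 -m inch '[{"dx":0,"dy":0,"dz":0.001,"rx":0,"ry":0,"rz":0},{"dx":0,"dy":0,"dz":0.002,"rx":0,"ry":0,"rz":0},{"dx":0,"dy":0,"dz":0.002,"rx":0,"ry":0,"rz":0},{"dx":0,"dy":0,"dz":0.002,"rx":0,"ry":0,"rz":0}]'
python3 -m inch '[{"dx":0,"dy":0,"dz":0.001,"rx":0,"ry":0,"rz":0},{"dx":0,"dy":0,"dz":0.001,"rx":0,"ry":0,"rz":0},{"dx":0,"dy":0,"dz":0.001,"rx":0,"ry":0,"rz":0}]'
```

```text
time: 9.0
tool_pos: [0.6071, 0.0582, 0.0365]
tool_rot: [0.0, 0.731, 0.682, -0.0]
contact_force: [-7.0, -0.5, 12.6]
gripper_width: 0.503
grasp_force: 66.2
time: 9.3
tool_pos: [0.6071, 0.0582, 0.0365]
tool_rot: [-0.0, 0.731, 0.682, -0.0]
contact_force: [-10.7, -0.2, 16.1]
gripper_width: 0.504
grasp_force: 66.8
```

```bash
python3 -m inch '[{"dx":0,"dy":-0.0008,"dz":0.0005,"rx":0,"ry":0,"rz":0},{"dx":0,"dy":-0.0008,"dz":0.001,"rx":0,"ry":0,"rz":0},{"dx":0,"dy":-0.0008,"dz":0.001,"rx":0,"ry":0,"rz":0},{"dx":0,"dy":-0.0008,"dz":0.001,"rx":0,"ry":0,"rz":0},{"dx":0,"dy":-0.0008,"dz":0.001,"rx":0,"ry":0,"rz":0}]'
python3 -m inch '[{"dx":0,"dy":0,"dz":0,"rx":0,"ry":0,"rz":0},{"dx":0,"dy":0,"dz":0,"rx":0,"ry":0,"rz":0},{"dx":0,"dy":0,"dz":0,"rx":0,"ry":0,"rz":0},{"dx":0,"dy":0,"dz":0,"rx":0,"ry":0,"rz":0},{"dx":0,"dy":0,"dz":0,"rx":0,"ry":0,"rz":0}]'
python3 - <<'E'
from h import *
im=optics.grab_frame("scene");print(state()["tool_pos"],state()["contact_force"],state()["ft_torque"])
cv2.imwrite("pics/s5.png",cv2.resize(im[155:245,190:310,::-1],(800,600),interpolation=cv2.INTER_CUBIC))
E
```

```text
time: 9.8
tool_pos: [0.6072, 0.0582, 0.0365]
tool_rot: [0.0, 0.731, 0.682, 0.0]
contact_force: [-9.3, -0.4, 17.8]
gripper_width: 0.507
grasp_force: 67.0
time: 10.3
tool_pos: [0.6071, 0.0582, 0.0365]
tool_rot: [0.0, 0.731, 0.682, 0.0]
contact_force: [-8.5, -0.1, 17.7]
gripper_width: 0.503
grasp_force: 67.0
[0.60712398 0.05822226 0.03650596] [-9.58726649 -1.08176078 17.86251016] [-0.03325813  1.6997716  -0.03541641]
```

View pics/s5.png

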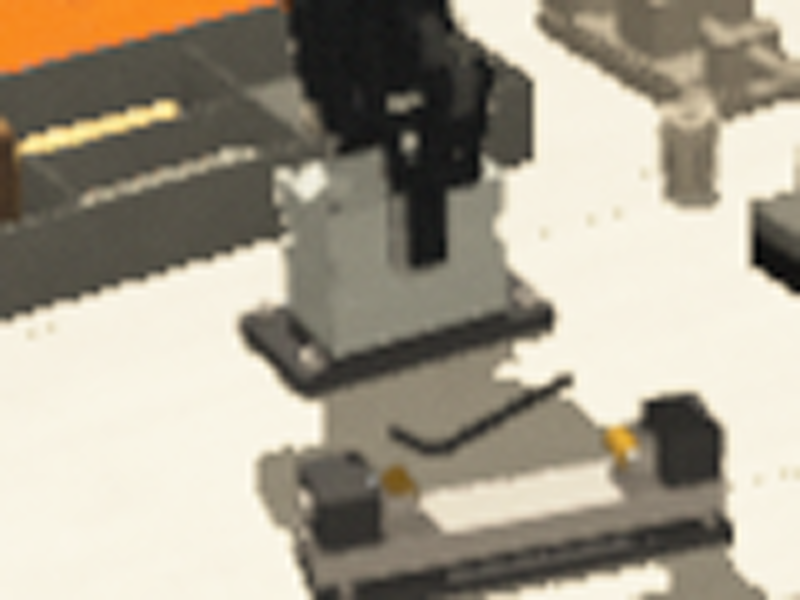

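The picture shows the half on the base (about (410,260)) with no visible gap. z has stopped at the expected closed height and the push is a steady 18 N, so the ejectors are pressed in. The grip force is 67 N. Handing in.

```bash
python3 -c "from plant import ticket;print(ticket.job_done())"
```

```text
the job is handed in; nothing more can be done
None
```

I fitted the upper mould half onto both dowels, big bore over the big dowel, and handed the job in after about 10 s with it still gripped (67 N) and pressed down with about 18 N. The last picture shows no gap and the height matches fully closed; the hand-in returned no verdict.

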